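# Seat and lock the tube block in a bench shaker

## Task

Take the silver six-well block from the bench and set it in the pocket of the shaker with its ledge towards the latch; without forcing it, shuffle it about until it drops fully home over the brass locating boss, then push the blue-knobbed latch all the way in over the ledge to lock it, and let go. Never press or knock the block against the shaker with more than 40 N (about 4 kg), and leave the dark block and the other things on the bench where they stand.

Things in the scene. Friction and masses are not known exactly. Their poses are not given: they have to be found in the camera images.
- block: Silver aluminium tube block with six 13 mm wells, 0.3-0.5 kg. Origin: centre of its underside, z up. Footprint 50 (x) by 74 mm (y). Main body y = -25 to +37 mm, 50 mm high; at its -y end a ledge, y = -37 to -25 mm, 14 mm high, with a blue stripe. Grip it on the flat x faces, 50 mm apart, at least 14 mm above the underside, so that the fingers clear the pocket's rim.
- recess (a point): On the block: middle of the mouth of the closed rectangular recess in its underside, 28.4 (x) by 36.4 mm (y), 8 mm deep; 8 mm to +y of the block's origin, so it fits over the shaker's boss one way round only.
- shaker: Bench shaker, fixed, grey and white case 236 (x) by 206 mm (y), top 92 mm high; console with two blue knobs on its -x side. Origin: centre of its underside. On top an aluminium platform with pocket, boss and latch has stopped anywhere on its 8 mm orbit: all three lie shifted together by 4 mm in one unknown horizontal direction. It never turns and its drive holds it still.
- pocket (a point): On the shaker's case, axes as the shaker's: centre of the pocket floor but for the platform's 4 mm shift; 112 mm above the bench. The pocket is 68 (x) by 92 mm (y) inside, rim 6 mm thick and 10 mm high: 9 mm loose all round the block. A seated block has its origin here (plus the shift), its underside on the floor and its axes along these; one that missed the boss lies on it, 6 mm too high.
- boss (a point): On the shaker's case: centre of the foot of the brass locating boss on the pocket floor, but for the 4 mm shift; 8 mm to +y of pocket. The boss is 26.4 (x) by 34.4 mm (y), 6 mm high: 1 mm play to each side in the block's recess.
- latch (a joint): Travel of the sliding latch towards the pocket, along the shaker's +y, 0 (open) to 0.020 m (locked). Starts 0 to 3 mm in, stays where left, takes about 3 N. Its flat steel tongue, 15.5 to 20.5 mm above the pocket floor, passes just over the ledge of a seated block and runs into the side of one that is not down.
- knob_open (a point): On the shaker's case: middle of the latch's blue upright knob as at travel 0, but for the 4 mm shift; add the travel along +y. 78 mm to -y of pocket, 33 mm above the floor. The knob is 14 mm in diameter, 24 mm high. Guide rails 21.5 mm high above the floor run along y, 15.5 to 21.5 mm to either side of its axis.
- other_block: A dark grey block of the same outer size, with twelve narrow wells. Origin: centre of its underside. Not wanted; leave it alone.
- amber_bottle: Amber bottle, 90 mm diameter, 190 mm high, black cap. Origin: centre of its underside.
- tip_box: Blue box of pipette tips, 85 x 122 x 55 mm. Origin: centre of its underside.
- tube_rack: White rack with capped tubes, 56 x 150 x 69 mm. Origin: centre of its underside.
- beaker: Small glass beaker, 68 mm diameter, 75 mm high. Origin: centre of its underside.
- timer: Flat white bench timer, 60 x 60 x 16 mm. Origin: centre of its underside.
Not all that is in view belongs to the job. Leave any orange or red look-alike of the block alone.

How it is judged:
By the outcome, as a careful person would: the job done as asked, in the order asked, and still so for the second after the job is handed in, with the robot touching nothing.
It also fails if it takes over 72 s, if anything falls off the work surface, if the arm or the gripper's body presses on something with over 40 N, if the wrist force passes 120 N, or if a joint passes its speed limit or range.

## Robot

A 6-joint arm with a two-finger parallel gripper is mounted at the origin on the work surface. World frame = base frame: x ahead of the robot, y to its left, z up, the work surface at z = 0. Lengths are in mm, angles in rad, forces in N, time in s.
With the tool pointing down it reaches from about 400 to 925 mm from the base axis. Payload 12.5 kg.
Tool frame: the origin (TCP) lies at the very end of the fingers, on their centre line; the grasp point (between the pads) lies 19 mm behind it; z points along the fingers, x is the direction in which the jaws open and shut, and the axes are right-handed (so a half turn about z gives the same grasp; the last joint's range is limited). The gripper opens to 95 mm and grips with 3 to 60 N. Pads are 20 mm wide; open, the fingers measure 119 mm over their backs; the gripper's body (75 mm by 180 mm) begins 59 mm behind the grasp point.
Start: joints at [1.048, 0.491, 1.559, -0, 1.092, -0.106], TCP at [253.009, 571.519, 214.661] pointing down, gripper open.
Joint ranges: [-3.1, 3.1], [-0.84, 2.19], [0.05, 2.79], [-1.13, 4.28], [0.06, 2.93], [-2.69, 2.69]. Speed limits (rad/s): [2.22, 2.22, 2.79, 3.14, 3.14, 3.14].

## Interface

Orientations are given as [roll, pitch, yaw] about the fixed x, y, z axes, in that order (R = Rz(yaw) Ry(pitch) Rx(roll)).
In Python, from cell import env gives the robot as it stands.
- The arm moves only by the tool arm_command, never from a script. Its argument "motion" is one flat list of numbers, 7 for each row, row after row: the opening, from -1 (shut) to 1 (fully open), then the shift along the tool's x, y, z in mm, then the turn, a rotation vector about the tool's x, y, z in degrees. In form: [fingers, dx, dy, dz, rx, ry, rz, fingers, dx, dy, dz, rx, ry, rz, ...]. A call has 1 to 20 rows; each row is the pose to reach, as a shift and turn from the pose commanded when the call began, along the tool's axes at that moment; what a row does not reach only later rows make up. A row lasts 1/10 s, in which the tool goes at most 50 mm and 8.59 degrees, less where a joint would pass 70% of its speed; a pose out of reach is approached as far as the arm can. A call with a gripper value outside its range is refused whole. The fingers move at their own pace and stop on an object; the grip force is fixed at half the most. Time passes only in rows, so rows that repeat a pose let the fingers close. It gives the time, the measured TCP pose, the force and the opening at its end, in the units of the state.
- env.state(): the state, without advancing time (a new reading comes with each control period).
- env.read_camera(name): name is "side" or "top"; returns (picture, depth): 384x512x3 uint8, red, green, blue; 384x512 float32, mm along the optical axis (not along the pixel's ray), 0 where there is no reading.
- env.calibration(name): a dict with "fx", "fy", "cx", "cy" (pixels), "distortion" ([k1, k2, p1, p2, k3] as OpenCV has them; the pictures are not rectified), "cam_to_world" (4x4, takes a point from camera to world coordinates). Camera axes: x right, y down, z forward; pixel columns grow to the right and rows downward; lengths in mm; the calibration is good to about 2 mm. A picture is of the moment at which its call begins. calibration takes no time and is no camera call.
- env.job_done(): hands the job in, once; it reports no verdict.
Trained networks look in the newest picture that a camera, given by its name, has taken for a name from the list of things; names that differ only in an ending like _2 or _b are one class to them, and where a whole thing is asked for, a point or a joint stands for the part that bears it (a point fixed in the world has none). Each returns a list of dicts, best first, with "confidence" (0 to 1); they miss things now and then, are a little off and sometimes report something else, mostly with a low value. They report only what shows in the picture. A call takes as long as a camera call. They do not tell look-alikes from the thing itself.
- env.recognise(camera, label): "location" ([column, row] in pixels, amid what is visible of it).
- env.silhouettes(camera, label): "region" (384x512 bool, what is visible of it) and "location" ([column, row] in pixels, amid what is visible of it).
- env.spot_point(camera, label): "location" ([column, row] in pixels: a listed point, or the origin of a listed thing).
The state is a dict: "t": time; "joints": joint angles; "qvel": joint speeds; "tau": joint torques, N m; "eef_pos": TCP position; "tcp_rot": TCP orientation; "ft_force": force on the tool from outside, world axes, zero at the start; "moment": the same for the moment, N m; "opening": opening from 0.0 (shut) to 1.0 (fully open).
Only numpy, scipy, OpenCV 4.12 (cv2) and the standard library are available. Lean on these libraries where they do the work, as an engineer would, in place of code of your own. Each camera call takes 0.05 s, during which the arm holds its last target.

## Working session

There is one attempt and no reset: what is moved stays moved. The work goes in short steps, Python scripts to look and compute and a tool call to move; the robot and the scene stay as the last step left them, time stands still between calls to the robot, and variables do not carry over. Pictures are saved under pics/ and viewed, and the job is handed in when it is done.

Besides the shell and the picture viewer there is one more tool, called after "Request:" in YAML: its name, and indented under it one key for each argument. arm_command: Moves the arm, as the interface text tells. Its arguments: {"type":"object","properties":{"motion":{"type":"array","items":{"type":"number"}}},"required":["motion"]}

```bash
ls; mkdir -p pics
cat > h.py <<'E'
import numpy as np, cv2
from cell import env
def save(im,name,s=1.5): cv2.imwrite(name,cv2.resize(im[:,:,::-1],None,fx=s,fy=s))
def ray(cam,px):
    c=env.calibration(cam);K=np.array([[c['fx'],0,c['cx']],[0,c['fy'],c['cy']],[0,0,1.]])
    u=cv2.undistortPoints(np.array(px,float).reshape(-1,1,2),K,np.array(c['distortion'],float)).reshape(-1,2)
    return np.c_[u,np.ones(len(u))],np.array(c['cam_to_world'],float)
def at_depth(cam,px,d):
    r,T=ray(cam,px);p=r*np.array(d,float).reshape(-1,1);return p@T[:3,:3].T+T[:3,3]
def at_z(cam,px,z):
    r,T=ray(cam,px);w=r@T[:3,:3].T;o=T[:3,3];return o+w*((z-o[2])/w[:,2])[:,None]
E
python3 - <<'E'
from h import *
for n in('side','top'):
    im,d=env.read_camera(n);save(im,f'pics/{n}0.png');np.save(f'{n}_d.npy',d);np.save(f'{n}_i.npy',im)
    c=env.calibration(n);print(n,c['fx'],np.round(c['cam_to_world'],3).tolist())
    for l in('block','shaker'):
        for r in env.recognise(n,l)[:4]:
            u,v=np.round(r['location']).astype(int);print(n,l,r, at_depth(n,[[u,v]],d[v,u]).round(1))
    for l in('block','recess','pocket','boss','knob_open','shaker'):
        for r in env.spot_point(n,l)[:3]: print(n,l,r)
print(env.state())
E
```

```text
pics
side 441.08101471577993 [[0.777, -0.412, 0.476, -80.823], [-0.63, -0.525, 0.573, -817.981], [0.014, -0.744, -0.668, 991.624], [0.0, 0.0, 0.0, 1.0]]
side block {'location': [194.7, 244.6], 'confidence': 0.81} [[325.5 -78.3  40.7]]
side block {'location': [207.8, 217.9], 'confidence': 0.69} [[417.1 -11.   39.1]]
side block {'location': [244.4, 199.2], 'confidence': 0.61} [[549.4 -19.3  47.9]]
side block {'location': [235.4, 233.2], 'confidence': 0.56} [[ 436.1 -121.2   53.3]]
side shaker {'location': [186.4, 163.5], 'confidence': 0.93} [[473.8 191.9  93.4]]
side block {'location': [209.1, 222.7], 'confidence': 0.78}
side block {'location': [246.1, 203.5], 'confidence': 0.61}
side block {'location': [194.8, 249.4], 'confidence': 0.61}
side recess {'location': [249.2, 205.0], 'confidence': 0.89}
side recess {'location': [198.2, 243.9], 'confidence': 0.71}
side recess {'location': [205.3, 222.3], 'confidence': 0.55}
side pocket {'location': [351.8, 255.9], 'confidence': 0.74}
side pocket {'location': [189.2, 145.4], 'confidence': 0.73}
side boss {'location': [194.4, 147.4], 'confiden
[... 1229 characters left out ...]
shaker {'location': [161.3, 204.5], 'confidence': 0.85}
{'t': 0.9, 'joints': array([ 1.04841732e+00,  4.90885981e-01,  1.55888211e+00, -6.42645756e-06,
        1.09168080e+00, -1.05615349e-01]), 'qvel': array([-0.00040751,  0.00178274,  0.00094503, -0.00016663,  0.00077203,
       -0.00076776]), 'tau': array([ 4.35776947e-04, -6.12455821e+01, -2.58427262e+01,  6.91888528e-02,
        4.46981331e-02, -2.54757470e-05]), 'eef_pos': array([253.00705659, 571.53416139, 214.67582724]), 'tcp_rot': array([ 3.14157183e+00, -1.42361954e-04,  1.15403563e+00]), 'ft_force': array([-0.31162078,  0.61744734,  0.32775399]), 'moment': array([0.04896077, 0.01916531, 0.01464569]), 'opening': 1.0014528456574516}
```

View pics/top0.png

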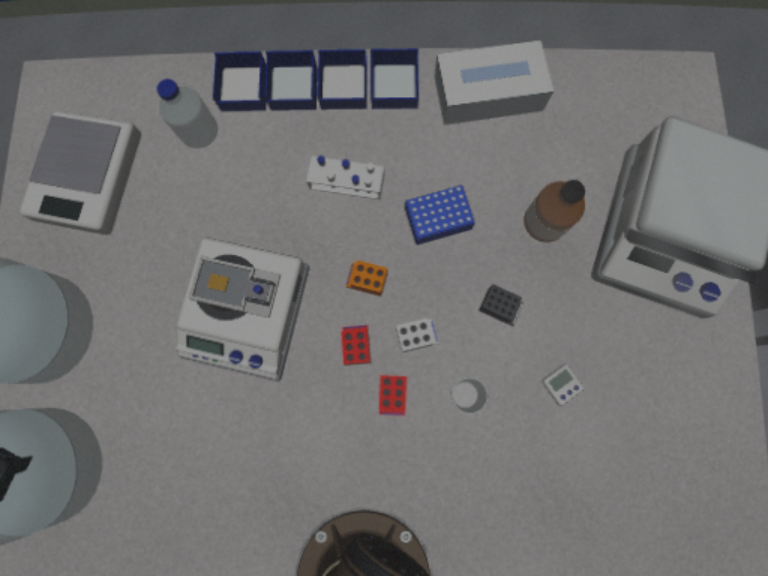

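View pics/side0.png

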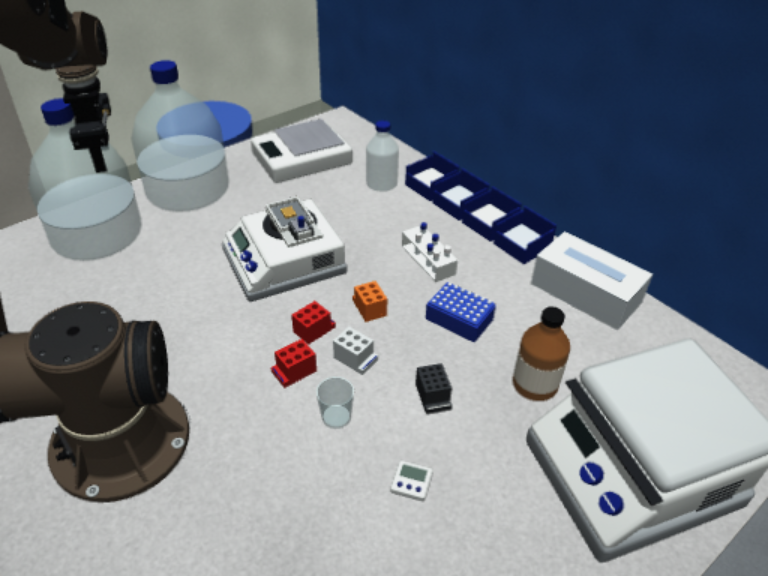

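Run:
```python
from h import *
t=np.load('top_i.npy');s=np.load('side_i.npy')
save(t[140:290,210:330],'pics/topb.png',5);save(t[140:260,90:230],'pics/topsh.png',5)
save(s[170:290,160:290],'pics/sideb.png',5);save(s[90:220,130:260],'pics/sidesh.png',5)
```

```text
(no output)
```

View pics/topb.png

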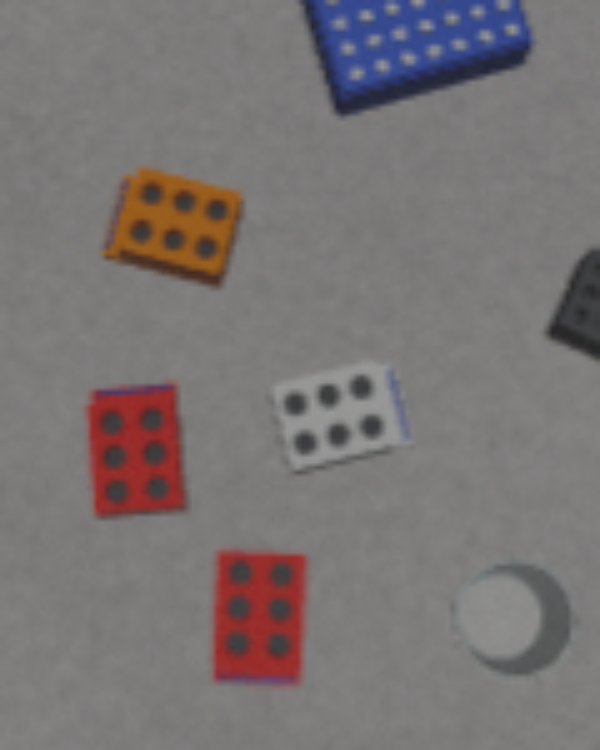

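View pics/topsh.png

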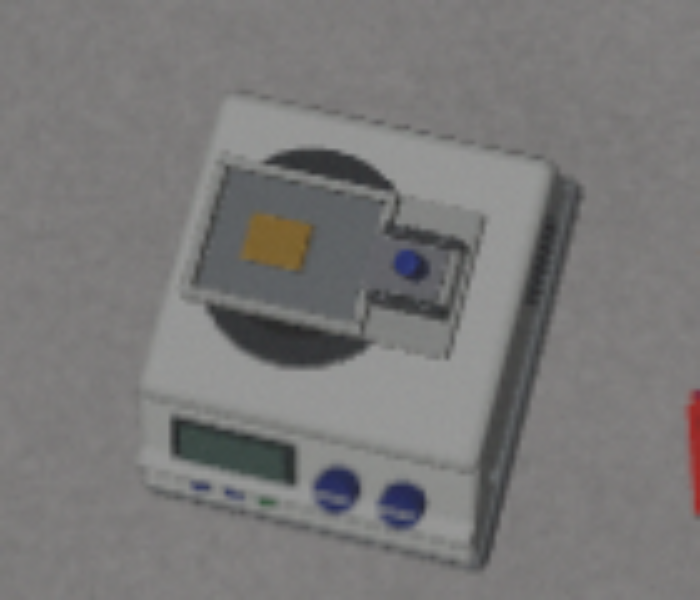

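View pics/sideb.png

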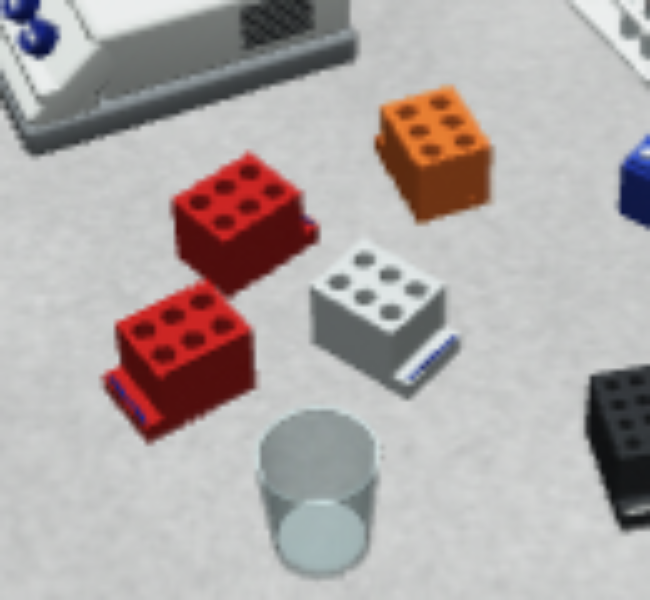

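View pics/sidesh.png

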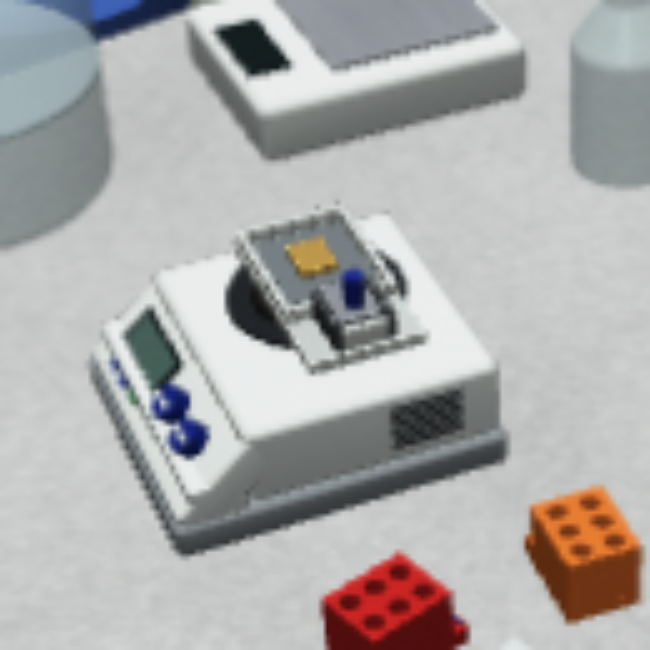

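The silver block is at top pixel (278,226) with its ledge pointing right (-y). In the same image the boss is at (145,188) and the latch knob at (171,193), so the shaker's latch side also faces right.

```bash
cat > meas.py <<'E'
from h import *
def blobs(cam,im,mask,roi):
    c0,r0,c1,r1=roi;m=np.zeros(im.shape[:2],np.uint8);m[r0:r1,c0:c1]=mask[r0:r1,c0:c1]
    n,l,st,ce=cv2.connectedComponentsWithStats(m);return [(st[i][4],ce[i],l==i) for i in range(1,n)]
E
python3 - <<'E'
from meas import *
for cam,rb,rs in(('top',(262,210,296,236),(120,160,200,230)),('side',(215,210,260,255),(170,125,225,170))):
    im=np.load(cam+'_i.npy');hsv=cv2.cvtColor(im,cv2.COLOR_RGB2HSV);H,S,V=[hsv[...,i].astype(int) for i in range(3)]
    print(cam,'boss')
    for a,c,m in blobs(cam,im,(H>8)&(H<30)&(S>110),rs):
        if a<20: continue
        ys,xs=np.nonzero(m);P=at_z(cam,np.c_[xs,ys],118)[:,:2]
        r=cv2.minAreaRect(P.astype(np.float32));print(a,c,P.mean(0).round(1),np.round(r[0],1),np.round(r[1],1),r[2])
    print('knob')
    for a,c,m in blobs(cam,im,(H>105)&(H<130)&(S>120),rs):
        if a>5: ys,xs=np.nonzero(m);print(a,c,at_z(cam,[c],157).round(1),at_z(cam,[c],145).round(1), xs.min(),xs.max(),ys.min(),ys.max())
    print('wells',np.median(V[rb[1]:rb[3],rb[0]:rb[2]]))
    w=[]
    for a,c,m in blobs(cam,im,V<(115 if cam=='top' else 140),rb):
        if 3<a<60: print(a,c.round(1),at_z(cam,[c],50)[0,:2].round(1));w.append(c)
    print(np.round(at_z(cam,w,50)[:,:2].mean(0),1))
    print('stripe')
    for a,c,m in blobs(cam,im,(H>105)&(H<130)&(S>60),rb):
        if a>3: print(a,c,at_z(cam,[c],14).round(1))
E
```

```text
top boss
110 [144.98181818 187.88181818] [542.7 257.5] [542.7 257.4] [32.7 25.2] 78.46412658691406
knob
19 [170.84210526 192.05263158] [[523.7 175.8 157. ]] [[525.9 178.9 145. ]] 169 173 190 194
wells 127.0
19 [281.8 217. ] [ 468.4 -116.5]
16 [275.4 218.8] [463.6 -98.2]
16 [268.5 220.5] [458.7 -78.6]
19 [283.8 224.8] [ 446.1 -121.9]
15 [277.1 226.5] [ 441.5 -102.8]
16 [270.5 228. ] [437.5 -84. ]
28 [278.  231.8] [ 426.6 -105.2]
[ 448.9 -101. ]
stripe
side boss
49 [191.97959184 141.10204082] [542.4 258. ] [542.7 257.9] [37.5 25.4] 72.9376449584961
knob
26 [200.26923077 147.19230769] [[517.1 165.5 157. ]] [[525.7 179.6 145. ]] 199 202 144 151
wells 200.0
41 [247.3 211. ] [522.5 -69.6]
8 [232.5 221.5] [460.3 -77.3]
8 [227.5 226. ] [437.6 -82.9]
8 [237.5 224.5] [464.4 -96.2]
8 [242.5 227.5] [ 468.5 -115. ]
8 [232.5 229. ] [ 441.8 -101.6]
10 [237.8 232. ] [ 446.7 -120.6]
[463.1 -94.8]
stripe
13 [246.76923077 240.53846154] [[ 466.7 -137.6   14. ]]
```

```bash
cat >> h.py <<'E'
from scipy.spatial.transform import Rotation as R
def rel(pos,yawdeg,cur=None):
    """shift/turn in tool axes to world pose (tool down, tool x at yawdeg)"""
    s=env.state();p=np.array(s['eef_pos']) if cur is None else np.array(cur[0]);r0=R.from_euler('xyz',s['tcp_rot']) if cur is None else R.from_euler('xyz',[np.pi,0,np.radians(cur[1])])
    r1=R.from_euler('xyz',[np.pi,0,np.radians(yawdeg)])
    return r0.inv().apply(np.array(pos)-p).round(2),np.degrees((r0.inv()*r1).as_rotvec()).round(2)
E
python3 - <<'E'
from h import *
o=np.array([90,140])
c=np.array([[222,155],[400,192],[360,335],[182,297]])/5-0.4+o
P=at_z('top',c,122)[:,:2];print(P.round(1),P.mean(0))
a=lambda v:np.degrees(np.arctan2(v[1],v[0]))
print([a(P[1]-P[0])+90,a(P[2]-P[3])+90,a(P[0]-P[3]),a(P[1]-P[2])],np.linalg.norm(P[1]-P[0]),np.linalg.norm(P[0]-P[3]))
c=np.array([[232,95],[553,160],[475,468],[143,392]])/5-0.4+o
P=at_z('top',c,92)[:,:2];print(P.round(1));print([a(P[1]-P[0])+90,a(P[2]-P[3])+90,a(P[0]-P[3]),a(P[1]-P[2])])
# depth-based check of rim edges & heights
d=np.load('top_d.npy');im=np.load('top_i.npy')
for u,v in((145,188),(130,190),(171,192),(180,215),(277,222)):print(u,v,at_depth('top',[[u,v]],d[v,u]).round(1))
print(rel([470,250,220],13.3),rel([452.8,-99.8,200],13.3))
E
```

```text
[[590.4 289.5]
 [568.7 189.7]
 [490.6 208.3]
 [511.7 306.9]] [540.35380914 248.58058723]
[np.float64(-12.244850016585204), np.float64(-12.110582225121973), np.float64(-12.484106567398886), np.float64(-13.35541497041738)] 102.04728505340539 80.52432602700648
[[632.6 296.8]
 [592.8 111.8]
 [421.4 150.4]
 [463.4 337.2]]
[np.float64(-12.13039558171927), np.float64(-12.673168157709995), np.float64(-13.457094947284762), np.float64(-12.703823096315734)]
145 188 [[542.9 258.4 115. ]]
130 190 [[536.6 297.8 120.6]]
171 192 [[524.5 176.3 153.7]]
180 215 [[471.5 165.3  88.8]]
277 222 [[ 454.2 -102.6   50.7]]
(array([-206.17,  328.58,   -5.35]), array([-0.000e+00, -1.000e-02,  5.282e+01])) (array([-533.  ,  454.45,   14.61]), array([-0.000e+00, -1.000e-02,  5.282e+01]))
```

Request:
arm_command:
  motion: [1, -206, 329, -5, 0, 0, 52.8, 1, -206, 329, -5, 0, 0, 52.8, 1, -206, 329, -5, 0, 0, 52.8, 1, -206, 329, -5, 0, 0, 52.8, 1, -206, 329, -5, 0, 0, 52.8, 1, -206, 329, -5, 0, 0, 52.8, 1, -206, 329, -5, 0, 0, 52.8, 1, -533, 454.5, 85, 0, 0, 52.8, 1, -533, 454.5, 85, 0, 0, 52.8, 1, -533, 454.5, 85, 0, 0, 52.8, 1, -533, 454.5, 85, 0, 0, 52.8, 1, -533, 454.5, 85, 0, 0, 52.8, 1, -533, 454.5, 85, 0, 0, 52.8, 1, -533, 454.5, 85, 0, 0, 52.8, 1, -533, 454.5, 85, 0, 0, 52.8, 1, -533, 454.5, 85, 0, 0, 52.8, 1, -533, 454.5, 85, 0, 0, 52.8]

```text
t: 2.6
eef_pos: [452.6, -100.4, 129.5]
tcp_rot: [-3.141, 0.0, 0.23]
ft_force: [-0.6, 0.9, 0.8]
opening: 1.0
```

Run:
```python
from h import *
im,d=env.read_camera('side');save(im[120:290,120:350],'pics/s1.png',3.4)
im,d=env.read_camera('top');save(im[140:290,210:330],'pics/t1.png',4)
s=env.state();print(s['t'],s['eef_pos'],s['tcp_rot'],s['ft_force']);print(rel([452.8,-99.8,19],13.3))
```

```text
2.7 [452.8365817  -99.08484532 129.86490195] [-3.14151551e+00 -2.42476847e-04  2.32995942e-01] [0.23028214 0.73797661 0.45455889]
(array([ -0.23,   0.7 , 110.86]), array([-0.  , -0.01,  0.05]))
```

View pics/s1.png

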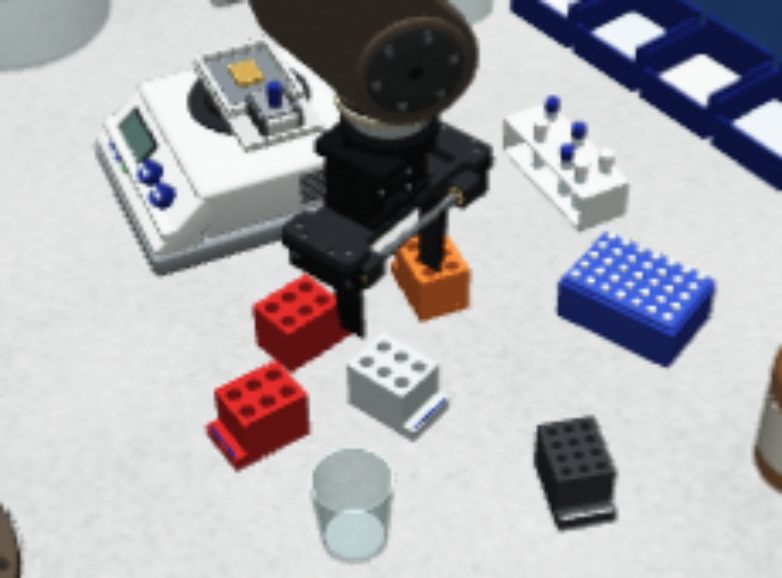

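The picture shows the open fingers straddling above the silver block at (395,385) with nothing in the way. I'll descend and close.

Request:
arm_command:
  motion: [1, 0, 0, 50, 0, 0, 0, 1, 0, 0, 90, 0, 0, 0, 1, 0, 0, 110, 0, 0, 0, 1, 0, 0, 110.5, 0, 0, 0, 1, 0, 0, 110.5, 0, 0, 0, -1, 0, 0, 110.5, 0, 0, 0, -1, 0, 0, 110.5, 0, 0, 0, -1, 0, 0, 110.5, 0, 0, 0, -1, 0, 0, 110.5, 0, 0, 0, -1, 0, 0, 110.5, 0, 0, 0, -1, 0, 0, 110.5, 0, 0, 0, -1, 0, 0, 110.5, 0, 0, 0, -1, 0, 0, 110.5, 0, 0, 0, -1, 0, 0, 110.5, 0, 0, 0]

```text
t: 4.1
eef_pos: [452.8, -99.9, 19.2]
tcp_rot: [-3.142, -0.0, 0.232]
ft_force: [-0.9, -1.1, 2.3]
opening: 0.524
```

Run:
```python
from h import *
im,d=env.read_camera('side');save(im[120:290,120:350],'pics/s2.png',3.4)
im,d=env.read_camera('top');save(im[140:290,210:330],'pics/t2.png',4)
s=env.state();print(s['t'],s['eef_pos'],s['tcp_rot'],s['ft_force'],s['opening'])
```

```text
4.2 [452.81317552 -99.85424022  19.16150773] [-3.14153863e+00 -2.24320097e-05  2.32490181e-01] [-1.13928621 -0.15521813  3.89871636] 0.5234382336684366
```

Run:
```python
from h import *
print(rel([452.8,-99.9,210],13.3),rel([542.3,255.6,190],-12.5))
```

```text
(array([-2.0000e-02,  3.0000e-02, -1.9084e+02]), array([-0.  , -0.  ,  0.02])) (array([ 168.98, -325.28, -170.82]), array([-0.  , -0.  , 25.82]))
```

View pics/s2.png

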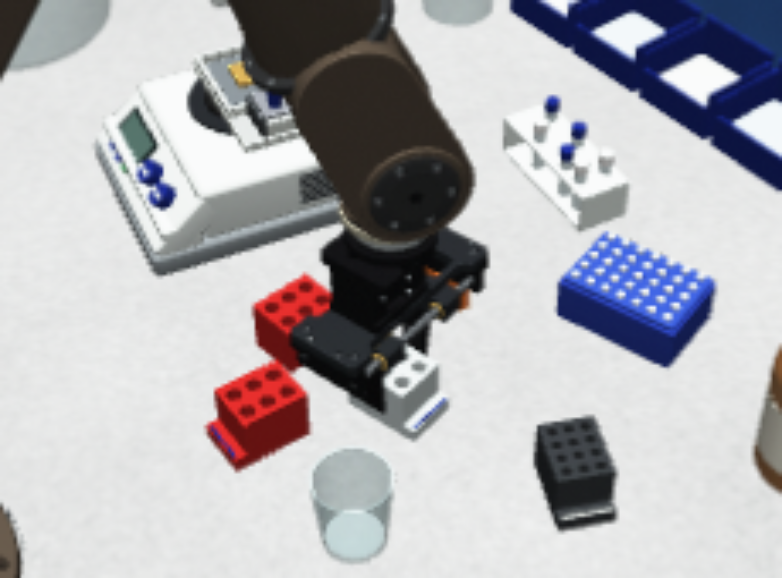

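The fingers hold the block at (400,385) with the ledge free at (425,415). I'll lift it and carry it to hover above the pocket.

Request:
arm_command:
  motion: [-1, 0, 0, -20, 0, 0, 0, -1, 0, 0, -60, 0, 0, 0, -1, 0, 0, -105, 0, 0, 0, -1, 0, 0, -150, 0, 0, 0, -1, 0, 0, -180, 0, 0, 0, -1, 10, -20, -190, 0, 0, 2, -1, 27, -52, -190, 0, 0, 4, -1, 48, -93, -190, 0, 0, 7.5, -1, 70, -134, -190, 0, 0, 11, -1, 91, -175, -190, 0, 0, 14.5, -1, 112, -216, -190, 0, 0, 18, -1, 134, -258, -190, 0, 0, 21.5, -1, 152, -293, -190, 0, 0, 24, -1, 164, -315, -190, 0, 0, 25.8, -1, 169, -325.3, -185, 0, 0, 25.8, -1, 169, -325.3, -175, 0, 0, 25.8, -1, 169, -325.3, -171, 0, 0, 25.8, -1, 169, -325.3, -171, 0, 0, 25.8, -1, 169, -325.3, -171, 0, 0, 25.8]

```text
t: 6.1
eef_pos: [542.4, 254.6, 190.2]
tcp_rot: [3.141, 0.0, -0.219]
ft_force: [-0.2, -0.1, -3.2]
opening: 0.526
```

Run:
```python
from h import *
im,d=env.read_camera('side');save(im[90:220,130:260],'pics/s3.png',5);np.save('side_i3.npy',im)
im,d=env.read_camera('top');save(im[140:260,90:230],'pics/t3.png',5);np.save('top_i3.npy',im)
s=env.state();print(s['t'],s['eef_pos'],s['tcp_rot'],s['ft_force'],s['opening'])
```

```text
6.2 [542.52213356 254.96193105 190.55840955] [-3.14125279e+00 -5.01286612e-04 -2.18631713e-01] [-0.83751599 -0.35237235 -3.20144744] 0.5218312546304384
```

View pics/s3.png

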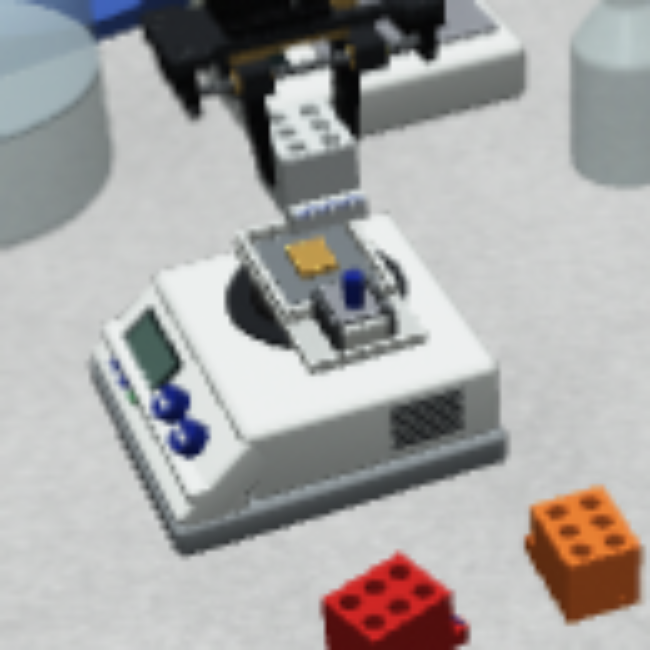

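View pics/t3.png

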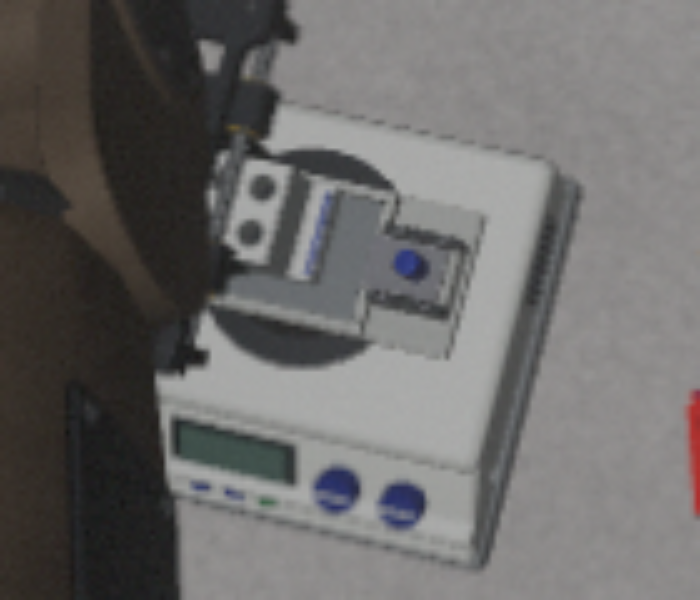

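Run:
```python
from h import *
p0=np.array([542.5,255.0]);y=np.radians(-12.5);Rm=np.array([[np.cos(y),-np.sin(y)],[np.sin(y),np.cos(y)]])
def loc(cam,px,z): return ((at_z(cam,px,z)[:,:2]-p0)@Rm).round(1)   # in block axes about TCP
o=np.array([90,140])
print('top wells',loc('top',np.array([[263,187],[251,234]])/5-.4+o,221.5).tolist())
print('top ledge end',loc('top',np.array([[340,186],[318,283]])/5-.4+o,185.5).tolist())
print('top body edge',loc('top',np.array([[293,170],[272,264]])/5-.4+o,221.5).tolist())
o=np.array([130,90]);
im=np.load('side_i3.npy');g=cv2.cvtColor(im,cv2.COLOR_RGB2GRAY)
save(im[105:140,180:210],'pics/s3b.png',18)
```

```text
top wells [[12.5, -21.1], [-11.3, -21.6]]
top ledge end [[26.4, -46.2], [-24.2, -48.3]]
top body edge [[23.8, -33.4], [-23.4, -35.7]]
```

View pics/s3b.png

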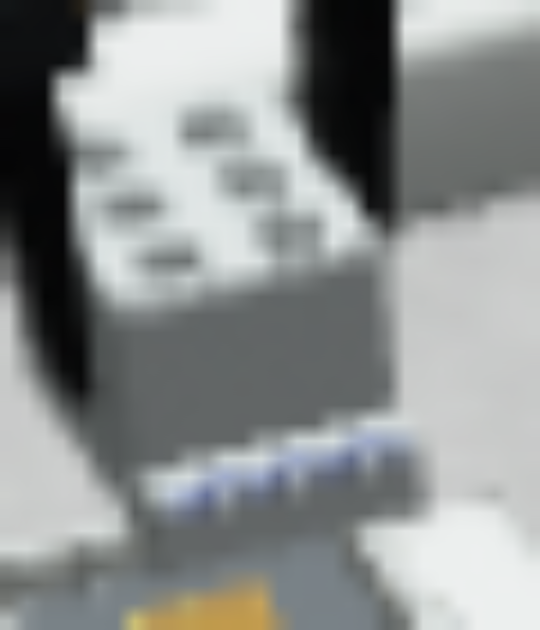

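Run:
```python
from h import *
p0=np.array([542.5,255.0]);y=np.radians(-12.5);Rm=np.array([[np.cos(y),-np.sin(y)],[np.sin(y),np.cos(y)]])
def loc(cam,px,z): return ((at_z(cam,px,z)[:,:2]-p0)@Rm).round(1)
o=np.array([180,105]);f=lambda a:np.array(a)/18-.5+o
w=loc('side',f([[212,127],[251,178],[290,230],[97,155],[131,205],[168,258]]),221.5);print(w.tolist(),w.mean(0))
print('body edge',loc('side',f([[120,305],[380,240]]),221.5).tolist())
print('ledge end top',loc('side',f([[150,520],[420,450]]),185.5).tolist())
print('ledge top inner',loc('side',f([[145,475],[405,415]]),185.5).tolist())
```

```text
[[11.7, 20.3], [11.9, 0.9], [12.0, -18.5], [-10.5, 20.4], [-10.8, 1.7], [-10.9, -17.7]] [0.56666667 1.18333333]
body edge [[-23.9, -28.5], [25.3, -28.5]]
ledge end top [[-26.7, -43.0], [25.0, -43.1]]
ledge top inner [[-22.6, -29.2], [26.7, -31.3]]
```

Request:
arm_command:
  motion: [-1, -0.8, 0, 15, 0, 0, 0, -1, -0.8, 0, 30, 0, 0, 0, -1, -0.8, 0, 42, 0, 0, 0, -1, -0.8, 0, 48, 0, 0, 0, -1, -0.8, 0, 50, 0, 0, 0, -1, -0.8, 0, 50, 0, 0, 0, -1, -0.8, 0, 50, 0, 0, 0]

```text
t: 6.9
eef_pos: [541.8, 255.9, 140.7]
tcp_rot: [-3.141, -0.001, -0.218]
ft_force: [0.2, -0.6, -3.7]
opening: 0.525
```

Run:
```python
from h import *
im,d=env.read_camera('side');save(im[90:220,130:260],'pics/s4.png',5)
s=env.state();print(s['t'],s['eef_pos'],s['tcp_rot'],s['ft_force'],s['moment'],s['opening']);print(rel([541.5,255.6,140],-12.5))
```

```text
6.95 [541.82509926 255.90396472 140.72949256] [-3.14101071e+00 -8.37616326e-04 -2.17813331e-01] [-0.02132853 -0.0583953  -3.69885547] [-0.11269637  0.08762359  0.0548609 ] 0.5183858534891849
(array([-0.25,  0.37,  0.73]), array([-0.03, -0.05,  0.02]))
```

View pics/s4.png

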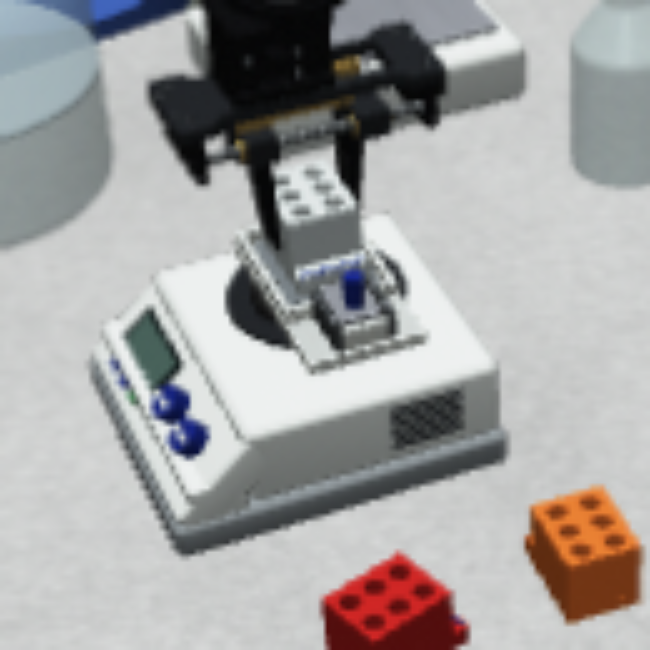

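The block hovers inside the rim, with the knob clear in front at (353,285). I'll lower it in small steps and watch the force.

Request:
arm_command:
  motion: [-1, 0, 0, 1.5, 0, 0, 0, -1, 0, 0, 2.5, 0, 0, 0, -1, 0, 0, 3, 0, 0, 0, -1, 0, 0, 3.5, 0, 0, 0, -1, 0, 0, 3.5, 0, 0, 0]

```text
t: 7.45
eef_pos: [541.6, 255.9, 137.0]
tcp_rot: [-3.141, -0.0, -0.218]
ft_force: [-1.7, -0.6, 0.9]
opening: 0.519
```

Request:
arm_command:
  motion: [-1, 0, 0, 0.5, 0, 0, 0, -1, 0, 0, 0.5, 0, 0, 0, -1, 0, 0, 0.5, 0, 0, 0]

```text
t: 7.75
eef_pos: [541.7, 255.9, 136.7]
tcp_rot: [-3.141, -0.001, -0.218]
ft_force: [-1.8, 0.5, 5.3]
opening: 0.528
```

Run:
```python
from h import *
s=env.state();print(s['t'],s['eef_pos'],s['ft_force'],s['moment'])
```

```text
7.75 [541.67239283 255.89183925 136.69560948] [-1.84059448  0.46201     5.31690398] [-0.02931577  0.53505462  0.06947575]
```

Request:
arm_command:
  motion: [-1, 0, 0.7, 0.1, 0, 0, 0, -1, 0, 1, 0.1, 0, 0, 0, -1, 0, 1, 0.1, 0, 0, 0]

```text
t: 8.05
eef_pos: [541.6, 255.6, 136.8]
tcp_rot: [-3.14, -0.001, -0.218]
ft_force: [-2.3, 3.7, 5.1]
opening: 0.523
```

Request:
arm_command:
  motion: [-1, 0.8, 0.2, 0.5, 0, 0, 0, -1, 1.2, -1, 0.5, 0, 0, 0, -1, 0.8, -1.8, 0.5, 0, 0, 0, -1, 0, -2.2, 0.5, 0, 0, 0, -1, -0.8, -1.8, 0.5, 0, 0, 0, -1, -1.2, -1, 0.5, 0, 0, 0, -1, -0.8, -0.2, 0.5, 0, 0, 0, -1, 0, 0.2, 0.5, 0, 0, 0]

```text
t: 8.85
eef_pos: [541.1, 255.9, 135.3]
tcp_rot: [-3.139, 0.001, -0.219]
ft_force: [-2.1, 12.2, -4.5]
opening: 0.524
```

Request:
arm_command:
  motion: [-1, 0, -0.6, 0, 0, 0, 0, -1, 0, -1.2, 0.5, 0, 0, 0, -1, 0, -1.2, 1, 0, 0, 0, -1, 0, -1.2, 1, 0, 0, 0]

```text
t: 9.25
eef_pos: [541.6, 256.1, 134.6]
tcp_rot: [-3.141, -0.0, -0.218]
ft_force: [0.5, 5.4, -3.4]
opening: 0.527
```

Run:
```python
from h import *
s=env.state();print(s['t'],s['eef_pos'],s['tcp_rot'],s['ft_force'],s['moment'])
```

```text
9.25 [541.56290263 256.11603156 134.55517528] [-3.14087478e+00 -3.00579509e-05 -2.17980904e-01] [ 0.45166968  5.39037877 -3.43305812] [ 1.01356666  0.13034321 -0.02337493]
```

Request:
arm_command:
  motion: [-1, 0, -0.7, 0.5, 0, 0, 0, -1, 0, -0.7, 1.2, 0, 0, 0, -1, 0, -0.7, 1.9, 0, 0, 0, -1, 0, -0.7, 2.5, 0, 0, 0, -1, 0, -0.7, 2.5, 0, 0, 0]

```text
t: 9.75
eef_pos: [541.7, 256.3, 131.9]
tcp_rot: [3.141, 0.0, -0.218]
ft_force: [0.7, 1.2, -4.2]
opening: 0.524
```

Request:
arm_command:
  motion: [-1, 0, -0.2, 0.5, 0, 0, 0, -1, 0, -0.2, 0.9, 0, 0, 0, -1, 0, -0.2, 1.2, 0, 0, 0, -1, 0, -0.2, 1.2, 0, 0, 0]

```text
t: 10.15
eef_pos: [541.7, 256.5, 131.2]
tcp_rot: [3.141, -0.0, -0.218]
ft_force: [-2.0, -1.5, 2.7]
opening: 0.522
```

Run:
```python
from h import *
im,d=env.read_camera('side');save(im[90:220,130:260],'pics/s5.png',5)
s=env.state();print(s['t'],s['eef_pos'],s['tcp_rot'],s['ft_force'],s['moment'])
```

```text
10.2 [541.66173045 256.5430395  131.14148329] [ 3.14142523e+00 -3.03949100e-05 -2.17742541e-01] [-0.90702146 -1.47060003  3.83767575] [-0.57366578  0.56095657  0.02638507]
```

View pics/s5.png

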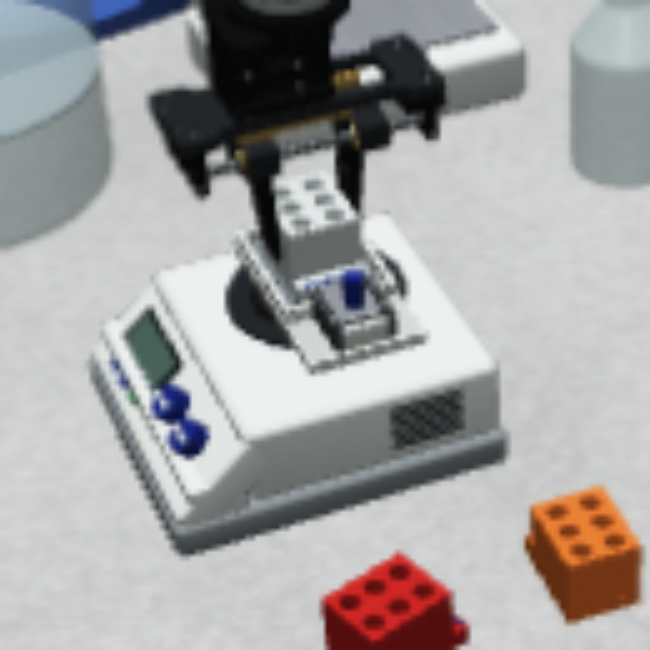

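Measured height 131.1 mm matches the floor contact for a fully seated block (137 mm would mean it was lying on the boss). In the picture the ledge sits down at the latch. I'll release and rise.

Request:
arm_command:
  motion: [1, 0, 0, -0.4, 0, 0, 0, 1, 0, 0, -0.4, 0, 0, 0, 1, 0, 0, -0.4, 0, 0, 0, 1, 0, 0, -0.4, 0, 0, 0, 1, 0, 0, -0.4, 0, 0, 0, 1, 0, 0, -0.4, 0, 0, 0, 1, 0, 0, -0.4, 0, 0, 0, 1, 0, 0, -10, 0, 0, 0, 1, 0, 0, -40, 0, 0, 0, 1, 0, 0, -80, 0, 0, 0, 1, 0, 0, -90, 0, 0, 0, 1, 0, 0, -90, 0, 0, 0]

```text
t: 11.4
eef_pos: [542.3, 256.9, 223.0]
tcp_rot: [-3.14, -0.003, -0.218]
ft_force: [0.5, -0.1, -0.9]
opening: 0.998
```

Run:
```python
from h import *
im,d=env.read_camera('side');save(im[90:220,130:260],'pics/s6.png',5);np.save('side_i6.npy',im)
im,d=env.read_camera('top');save(im[140:260,90:230],'pics/t6.png',5)
s=env.state();print(s['t'],s['eef_pos'],s['tcp_rot'],s['ft_force'],s['opening']);print(rel([516.5,143.2,215],-12.5))
```

```text
11.5 [541.32850064 256.53562425 220.22135951] [ 3.14121252e+00  6.92631493e-04 -2.17855013e-01] [-0.1528049  -0.32778625 -0.302494  ] 0.9986297685073117
(array([  0.26, 116.02,   5.27]), array([0.02, 0.04, 0.02]))
```

View pics/s6.png

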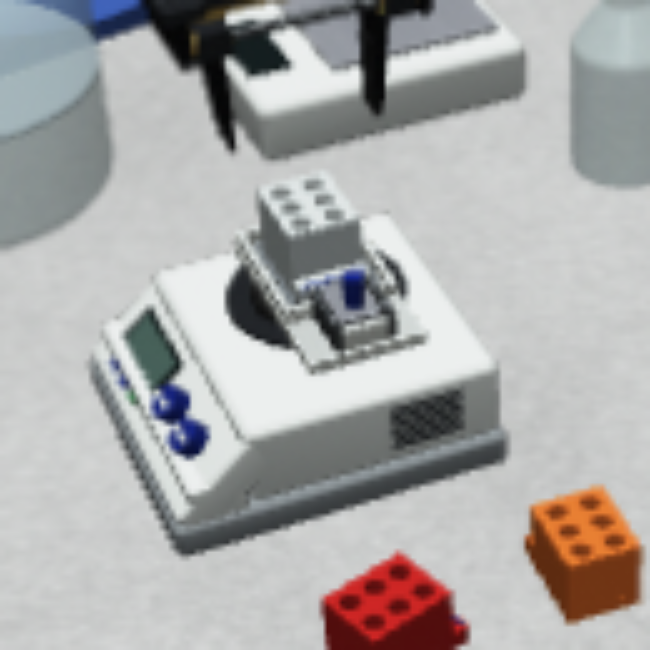

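View pics/t6.png

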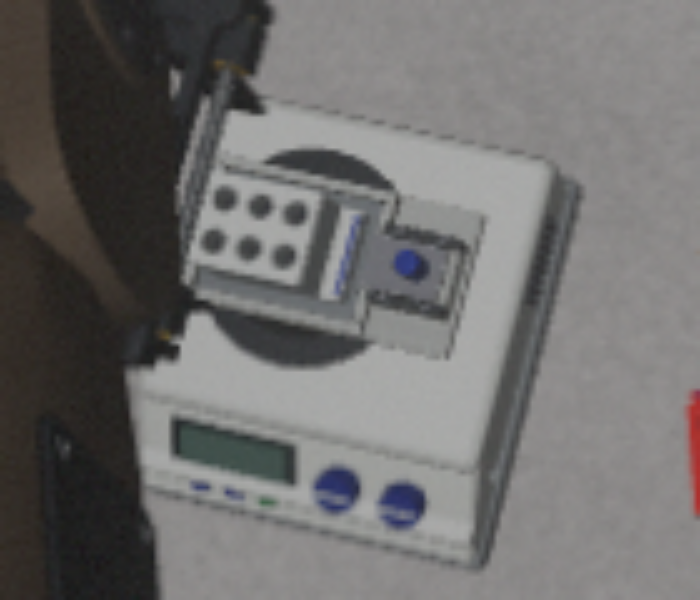

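The block stands level in the pocket, ledge towards the latch, knob at (353,290) in the side crop. Next I'll go behind the knob with the fingers shut and lower.

Request:
arm_command:
  motion: [-1, 0, 30, 0, 0, 0, 0, -1, 0, 70, 0, 0, 0, 0, -1, 0, 105, 0, 0, 0, 0, -1, 0, 116, 0, 0, 0, 0, -1, 0, 116, 0, 0, 0, 0, -1, 0, 116, 10, 0, 0, 0, -1, 0, 116, 40, 0, 0, 0, -1, 0, 116, 65, 0, 0, 0, -1, 0, 116, 75, 0, 0, 0, -1, 0, 116, 79, 0, 0, 0, -1, 0, 116, 82, 0, 0, 0, -1, 0, 116, 82, 0, 0, 0]

```text
t: 12.7
eef_pos: [517.0, 143.7, 139.2]
tcp_rot: [-3.141, -0.001, -0.218]
ft_force: [-0.1, 0.0, 0.4]
opening: 0.051
```

Run:
```python
from h import *
im,d=env.read_camera('side');save(im[90:220,130:260],'pics/s7.png',5)
s=env.state();print(s['t'],s['eef_pos'],s['tcp_rot'],s['ft_force'],s['opening']);print(rel([516.5,143.2,138],-12.5))
```

```text
12.75 [517.021341   143.65881527 139.42446826] [-3.14113193e+00 -1.00874441e-03 -2.17593493e-01] [ 0.27413318 -0.01629931  0.73067955] 0.02064603697790973
(array([-0.41,  0.56,  1.42]), array([-0.03, -0.06,  0.03]))
```

View pics/s7.png

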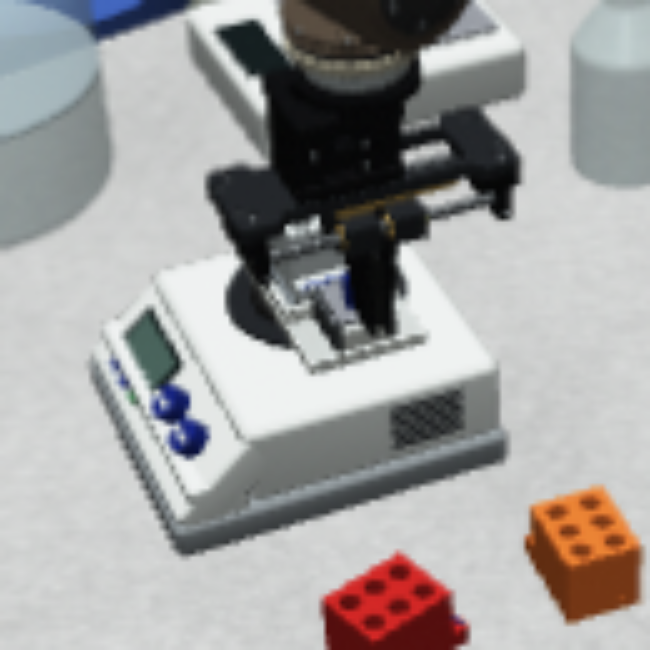

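The closed fingers are at (378,300), just behind the knob. I'll push along the shaker's +y.

Request:
arm_command:
  motion: [-1, 0, -5, 0.5, 0, 0, 0, -1, 0, -10, 0.5, 0, 0, 0, -1, 0, -14, 0.5, 0, 0, 0, -1, 0, -17, 0.5, 0, 0, 0, -1, 0, -20, 0.5, 0, 0, 0, -1, 0, -23, 0.5, 0, 0, 0, -1, 0, -26, 0.5, 0, 0, 0, -1, 0, -28, 0.5, 0, 0, 0, -1, 0, -28, 0.5, 0, 0, 0]

```text
t: 13.65
eef_pos: [522.8, 171.0, 138.3]
tcp_rot: [-3.141, -0.0, -0.218]
ft_force: [-0.9, -1.1, 0.8]
opening: 0.008
```

Request:
arm_command:
  motion: [-1, 0, -2, 0, 0, 0, 0, -1, 0, -4, 0, 0, 0, 0, -1, 0, -5, 0, 0, 0, 0, -1, 0, -5, 0, 0, 0, 0]

```text
t: 14.05
eef_pos: [523.8, 175.8, 138.3]
tcp_rot: [-3.141, 0.0, -0.218]
ft_force: [1.4, -1.9, 0.9]
opening: 0.009
```

Request:
arm_command:
  motion: [-1, 0, -1, 0, 0, 0, 0, -1, 0, -2, 0, 0, 0, 0, -1, 0, -2, 0, 0, 0, 0]

```text
t: 14.35
eef_pos: [524.3, 177.7, 138.3]
tcp_rot: [-3.141, -0.0, -0.218]
ft_force: [0.3, -2.2, 1.7]
opening: 0.004
```

Run:
```python
from h import *
im,d=env.read_camera('side');save(im[90:220,130:260],'pics/s8.png',5)
im,d=env.read_camera('top');save(im[140:260,90:230],'pics/t8.png',5)
s=env.state();print(s['t'],s['eef_pos'],s['ft_force'])
```

```text
14.45 [524.27385523 177.65452517 138.3167344 ] [ 0.55844855 -2.25509391  0.4370539 ]
```

View pics/s8.png

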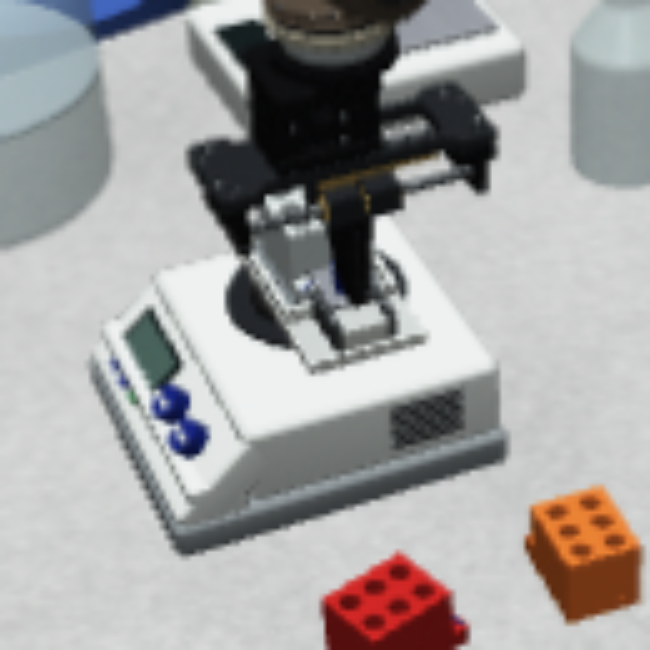

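View pics/t8.png

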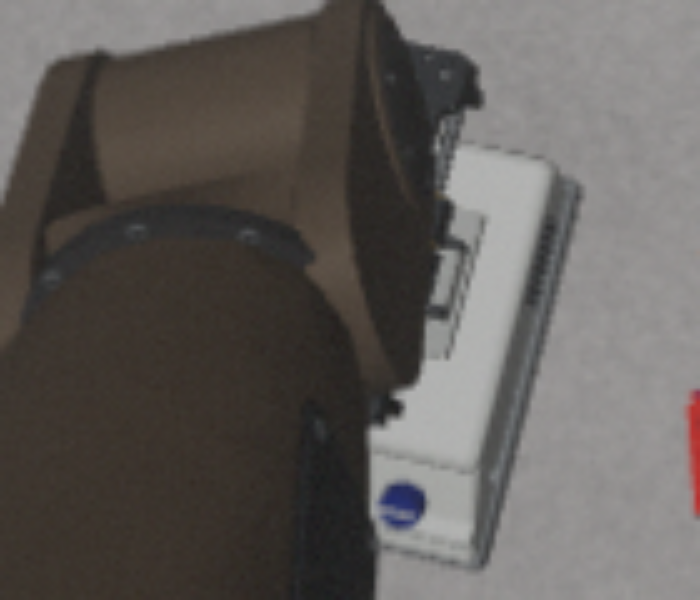

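The latch is moving over the ledge with about 2 N on the tool and no end stop yet.

Request:
arm_command:
  motion: [-1, 0, -0.7, 0, 0, 0, 0, -1, 0, -1.5, 0, 0, 0, 0, -1, 0, -1.5, 0, 0, 0, 0]

```text
t: 14.75
eef_pos: [524.4, 178.2, 138.5]
tcp_rot: [3.14, 0.0, -0.217]
ft_force: [-0.7, -8.3, 4.1]
opening: 0.006
```

Request:
arm_command:
  motion: [-1, 0, -0.7, 0, 0, 0, 0, -1, 0, -1.5, 0, 0, 0, 0, -1, 0, -1.5, 0, 0, 0, 0]

```text
t: 15.05
eef_pos: [524.4, 178.6, 138.6]
tcp_rot: [3.138, 0.001, -0.217]
ft_force: [-3.4, -18.7, 8.1]
opening: 0.003
```

The latch hit a firm stop at y≈178.2, where full travel should put it (177.4 expected). I'll back off, rise and inspect.

Request:
arm_command:
  motion: [-1, 0, 2, 0, 0, 0, 0, -1, 0, 8, 0, 0, 0, 0, -1, 0, 14, 0, 0, 0, 0, -1, 0, 15, -10, 0, 0, 0, -1, 0, 15, -50, 0, 0, 0, -1, 0, 15, -80, 0, 0, 0, -1, -40, 45, -100, 0, 0, 0, -1, -75, 85, -100, 0, 0, 0, -1, -90, 125, -100, 0, 0, 0, -1, -100, 170, -100, 0, 0, 0, -1, -100, 200, -100, 0, 0, 0, -1, -100, 200, -100, 0, 0, 0, -1, -100, 200, -100, 0, 0, 0]

```text
t: 16.35
eef_pos: [384.3, 6.7, 239.0]
tcp_rot: [-3.141, -0.001, -0.22]
ft_force: [-0.6, 0.4, -0.3]
opening: 0.003
```

Run:
```python
from h import *
im,d=env.read_camera('side');save(im[90:220,130:260],'pics/s9.png',5);save(im,'pics/s9f.png')
im,dt=env.read_camera('top');save(im[140:260,90:230],'pics/t9.png',5)
hsv=cv2.cvtColor(im,cv2.COLOR_RGB2HSV).astype(int);H,S,V=hsv[...,0],hsv[...,1],hsv[...,2]
m=(H>105)&(H<130)&(S>120);m[:160]=0;m[202:]=0;m[:,:150]=0;m[:,185:]=0
ys,xs=np.nonzero(m);print(len(xs),xs.mean(),ys.mean(),at_z('top',[[xs.mean(),ys.mean()]],145))
s=env.state();print(s['t'],s['eef_pos'],s['ft_force'])
```

```text
16 164.0 190.5 [[530.15913622 197.28937873 145.        ]]
16.45 [384.38141959   7.47785207 238.590864  ] [ 0.41984194 -0.12912853  0.1292889 ]
```

View pics/s9.png

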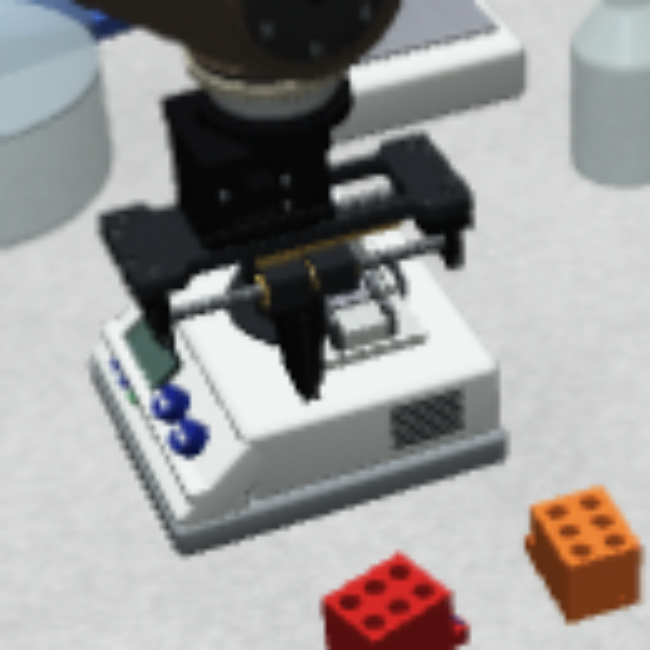

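View pics/t9.png

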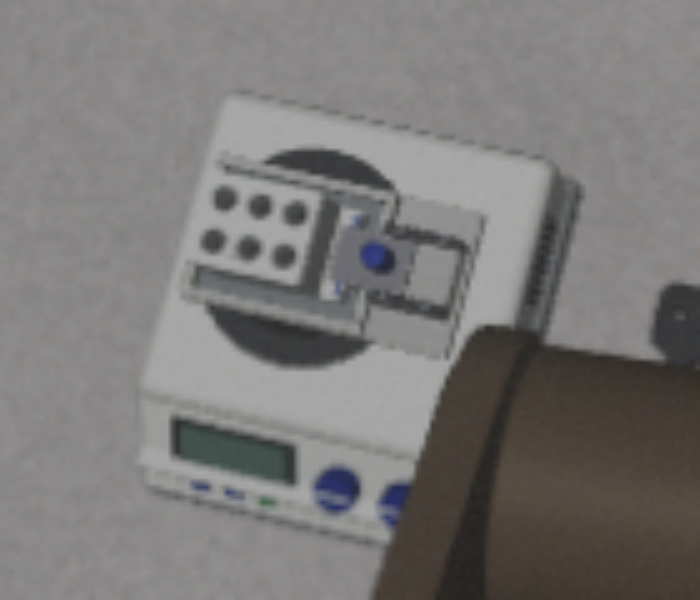

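View pics/s9f.png

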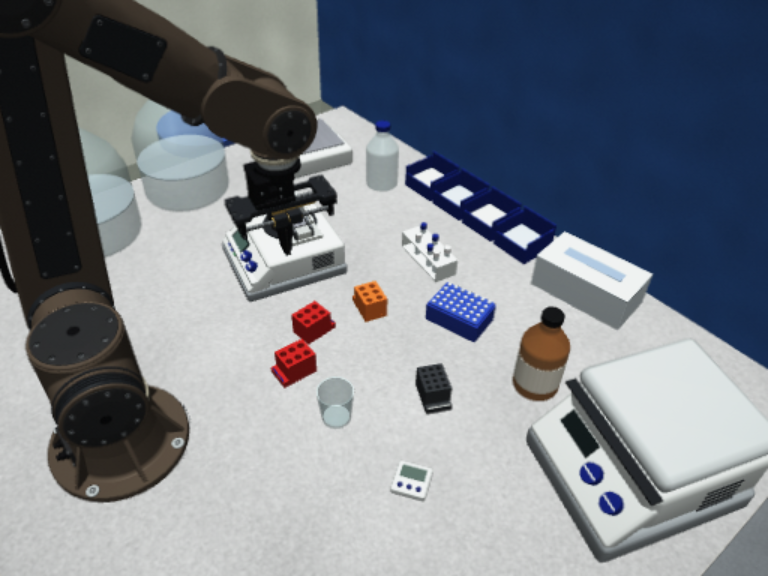

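The top picture shows the tongue over the ledge at (345,255), the knob moved 19 mm to (376,257), the block still level and the other things unmoved. I'll hand in.

```bash
python3 -c "
from cell import env
print(env.job_done(), env.state()['t'])"
```

```text
the job is handed in; nothing more can be done
the job is handed in; nothing more can be done
```

The silver block is seated in the shaker pocket and locked, and I handed the job in at about 16.5 s. I had no verdict back.

**Seating:** I set the block in the pocket with its ledge towards the latch. It first met the boss at a TCP height of about 137 mm, 6 mm high as expected. Light shuffling made it drop, and it came to rest at 131.1 mm, which matches the pocket floor. The highest force I read with the block in hand was about 13 N (during the shuffle), but I only saw the force at the end of each move call, not continuously.

**Latch:** With the fingers shut I pushed the knob, at about 2 N, until it met a firm stop. I pressed to about 19 N along the push there, then backed off and moved the arm clear.

**Last checks:**
- The top picture shows the tongue over the ledge and the block level in the pocket.
- The knob moved about 19 mm in the image. That fits full travel, since the latch starts 0 to 3 mm in.
- The stop came at y = 178.2 mm against about 177.4 mm expected, which is within measurement error.
- The dark block and the other things look unmoved in the side picture. The arm read no significant force and was touching nothing.

**Disagreements:**
- The two cameras differed by about 3 mm on where the held block sat along y. I trusted the side camera, and the shuffle took up the rest.
- The knob's absolute position in the camera images was a few mm off nominal, both before and after the push. So I judged the latch by how far the knob moved and by the stop.

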